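# Clamp the strip stack and hold the index knob at its third stop

## Robot

A 7-joint arm with a two-finger parallel gripper is mounted at the origin on the work surface. World frame = base frame: x ahead of the robot, y to its left, z up, the work surface at z = 0. Lengths are in m, angles in rad, forces in N, time in s.
With the tool pointing down it reaches from about 0.425 to 0.95 m from the base axis. Payload 16.7 kg.
Tool frame: the origin (TCP) lies on the mounting face of the last link; the fingertips stand 199 mm ahead of it and the grasp point (between the pads) lies 180 mm ahead of it; y points along the fingers, z is the direction in which the jaws open and shut, and the axes are right-handed (so a half turn about y gives the same grasp; the last joint's range is limited). The gripper opens to 94 mm and grips with 3 to 60 N. Pads are 16 mm wide; open, the fingers measure 119 mm over their backs; the gripper's body (75 mm by 177 mm) begins 78 mm behind the grasp point.
Start: joints at [-1.466, 0.426, 0.074, 1.606, -0.034, 1.111, -0.067], TCP at [0.17, 0.653, 0.405] pointing down, gripper open.
Joint ranges: [-2.85, 2.85], [-0.5, 2.14], [-1.23, 1.37], [0.21, 2.46], [-1.02, 4.16], [0.16, 2.05], [-2.73, 2.73]. Speed limits (rad/s): [1.89, 1.89, 2.39, 2.39, 3.01, 3.01, 3.01].

## Interface

Orientations are given as a unit quaternion [w, x, y, z].
In Python, from station import status, eyes, workorder, spotter gives the robot as it stands. The module is installed in compiled form; this text tells all that it offers.
- The arm moves only by the tool arm_command, never from a script. Its argument "motion" is a list of rows, each an object with "claw": the finger opening in m, from 0 to 0.094; "linear": the shift along the tool's x, y, z in m, a list of three; "rot": the turn, a rotation vector about the tool's x, y, z in degrees, a list of three. In form: [{"claw": claw, "linear": [dx, dy, dz], "rot": [ax, ay, az]}, ...]. A call has 1 to 12 rows; each row shifts and turns the commanded pose from where the row before left it, along the tool's axes as they then stand; what a row does not reach is not made up. A row lasts 1/8 s, in which the tool goes at most 62.5 mm and 10.7 degrees, less where a joint would pass 70% of its speed; a pose out of reach is approached as far as the arm can. A call with a gripper value outside its range is refused whole. The fingers move at their own pace and stop on an object; "force" is the grip in N (left out, the last holds). Time passes only in rows, so rows that do not move let the fingers close. It gives the time, the measured TCP pose, the force and the opening at its end, in the units of the state.
- status.sense(): the state, without advancing time (a new reading comes with each control period).
- eyes.camera(name): name is "scene" or "top" or "wrist"; returns (picture, depth): 420x560x3 uint8, red, green, blue; 420x560 float32, m along the optical axis (not along the pixel's ray), 0 where there is no reading.
- eyes.get_calibration(name): a dict with "mtx" (3x3 intrinsics, pixels), "rvec" (rotation vector, rad) and "tvec" (3), from world to camera coordinates, as OpenCV has them. Camera axes: x right, y down, z forward; pixel columns grow to the right and rows downward; lengths in m; the calibration is good to about 2 mm. A picture is of the moment at which its call begins: read the wrist's pose just before it. get_calibration takes no time and is no camera call; for the wrist camera it gives the pose at the moment of the call.
- workorder.finish_job(): hands the job in, once; it reports no verdict.
Trained networks look in the newest picture that a camera, given by its name, has taken for a name from the list of things; names that differ only in an ending like _2 or _b are one class to them, and where a whole thing is asked for, a point or a joint stands for the part that bears it (a point fixed in the world has none). Each returns a list of dicts, best first, with "score" (0 to 1); they miss things now and then, are a little off and sometimes report something else, mostly with a low value. They report only what shows in the picture. A call takes as long as a camera call. They do not tell look-alikes from the thing itself.
- spotter.masks_of(camera, name): "pixels" (420x560 bool, what is visible of it) and "box" ([left, top, width, height] in pixels, round what is visible of it).
The state is a dict: "time_s": time; "joint_positions": joint angles; "joint_velocities": joint speeds; "tau": joint torques, N m; "eef_pos": TCP position; "ee_rot": TCP orientation; "ft_force": force on the tool from outside, world axes, zero at the start; "moment": the same for the moment, N m; "gripper_width": opening from 0.0 (shut) to 1.0 (fully open).
Only numpy, scipy, OpenCV 4.12 (cv2) and the standard library are available. Lean on these libraries where they do the work, as an engineer would, in place of code of your own. Each camera call takes 0.05 s, during which the arm holds its last target.

## Task

On the check jig, swing the red-handled toggle clamp over centre so that it locks its rubber foot down on the stack of steel strips. Then turn the black indexing knob clockwise (seen from above) from its home mark, counting three clicks, to the third stop, never going past it, and hold it there: the third stop does not hold by itself, the knob springs back if let go, so the job ends, and your program finishes, while you are still gripping it there. Leave the pen, the dish of yellow caps and the strip rack where they are.

Things in the scene. Friction and masses are not known exactly. Their poses are not given: they have to be found in the camera images.
- jig: the fixed check jig: aluminium plate 220 (x) x 290 (y) x 15 mm, origin under its centre on the table, z up. In its frame (mm): nest centre (0, 70), clamp hinge (60, 70, 70), knob axis (-10, -75) on a blue pedestal 96 x 96, top 60 above the table. A brass gauge finger at (-55, 45), 34 high, moves 5 mm to +y per knob stop
- clamp_pivot (a point): centre of the toggle clamp's hinge, 70 mm above the table; the hinge axis is the jig's y axis
- clamp (a joint): toggle clamp angle, rad: 0 = open, arm up and leaning 10 degrees back to the jig's +x, held by a spring; grows as the arm swings to the jig's -x and down. Over centre at 1.0 rad: before it the arm springs back open, beyond it the spring drives it shut; 1.745 = arm level, locked, foot pressing on the stack with about 10 N. Pushing it over takes up to 9 N at the handle
- clamp_handle (a point): middle of the red handle, on its axis, 100 mm from the hinge; z points along the arm away from the hinge, x to the handle's back (the side to push on to close; it looks up when closed). The handle is a round bar 18 mm thick, 71 to 134 mm from the hinge; the steel arm below it is 12 mm thick and 18 mm wide
- clamp_arm: the swinging clamp arm with red handle and rubber foot; origin at the hinge, axes as point clamp_handle
- clamp_foot (a point): centre of the face of the black rubber foot under the arm, 18 mm across, 60 mm from the hinge along the arm and 25 mm off the arm's axis
- stack: the part: stack of stamped steel strips 36 (x) x 88 (y) x 30 mm, about 0.35 kg, lying loose in the nest; origin at the centre of its underside, 15 mm above the table
- dial (a joint): indexing knob angle, rad: 0 = home (pointer on the orange mark, to the jig's -x), grows clockwise from above. Clicks every 24 degrees: 0.419, 0.838, 1.257 (third), 1.676, 2.094, each with a black mark on the white disc. A return spring pulls it home (up to 0.15 N m to turn it); the first two stops hold by themselves, from the third on it springs back when let go
- index_knob: black bar grip of the knob, 42 mm long (x) x 14 mm wide (y) x 32 mm high standing on a black disc 44 mm across, 8 mm thick. Origin on the knob axis under the disc, 62 mm above the table; the bar spans 8 to 40 mm above it (top 102 mm above the table). It turns with the knob; the white pointer end is its -x end
- pen: bystander: black pen 135 mm long, 11 mm thick, lying along its x beside the jig's right side (jig -y)
- cap_dish: bystander: white dish 80 mm across, 20 mm high, of yellow caps, left of the jig
- strip_rack: bystander: wooden foot 90 x 60 mm with upright dark steel strips, 90 mm high, left of the jig
Things that resemble listed ones, but are neither listed nor needed, are in the scene too. Of the things shaped like the stack, the steel one is meant.

How it is judged:
By the outcome, as a careful person would: the job done as asked, in the order asked, and still so for the second after the job is handed in, while the arm keeps its last pose, push and grip.
It also fails if it takes over 64 s, if anything falls off the work surface, if the arm or the gripper's body presses on something with over 40 N, if the wrist force passes 120 N, or if a joint passes its speed limit or range.

## Working session

There is one attempt and no reset: what is moved stays moved. The work goes in short steps, Python scripts to look and compute and a tool call to move; the robot and the scene stay as the last step left them, time stands still between calls to the robot, and variables do not carry over. Pictures are saved under pics/ and viewed, and the job is handed in when it is done.

Besides the shell and the picture viewer there is one more tool, called as name([rows], argument=value, ...), one row to a line, values as JSON. arm_command: Moves the arm, as the interface text tells. Its arguments: {"type":"object","properties":{"motion":{"type":"array"},"force":{"type":"number"}},"required":["motion"]}

```bash
mkdir -p pics; cat > h.py <<'E'
import numpy as np, cv2
from scipy.spatial.transform import Rotation as R
from station import status, eyes, workorder, spotter
def save(n,p,s=1): 
    im=cv2.cvtColor(p,cv2.COLOR_RGB2BGR)
    if s!=1: im=cv2.resize(im,None,fx=s,fy=s,interpolation=cv2.INTER_CUBIC)
    cv2.imwrite('pics/'+n,im)
def cloud(c,d):
    v,u=np.mgrid[0:d.shape[0],0:d.shape[1]]
    K=c['mtx'];P=np.stack([(u-K[0,2])/K[0,0]*d,(v-K[1,2])/K[1,1]*d,d],-1)
    Rm=cv2.Rodrigues(np.array(c['rvec'],float))[0]
    return (P-np.array(c['tvec']).reshape(3))@Rm   # world
def proj(c,p):
    return cv2.projectPoints(np.array(p,float).reshape(-1,3),np.array(c['rvec'],float),np.array(c['tvec'],float),np.array(c['mtx'],float),None)[0].reshape(-1,2)
E
python3 - <<'E'
from h import *
s=status.sense();print({k:np.round(v,3) for k,v in s.items()})
for n in('scene','top','wrist'):
    c=eyes.get_calibration(n);p,d=eyes.camera(n);save(n+'0.png',p)
    np.savez(n+'0.npz',p=p,d=d,**{k:np.array(v) for k,v in c.items()})
    print(n,np.round(cloud(c,d)[210,280],3))
E
```

```text
{'time_s': np.float64(0.0), 'joint_positions': array([-1.466,  0.427,  0.074,  1.607, -0.034,  1.111, -0.067]), 'joint_velocities': array([-0.002,  0.   , -0.   , -0.001, -0.001, -0.002, -0.   ]), 'tau': array([-1.0000e-03, -9.3581e+01,  3.6650e+00, -4.5422e+01, -4.9000e-02,
        2.0000e-02,  0.0000e+00]), 'eef_pos': array([0.17 , 0.653, 0.404]), 'ee_rot': array([-0.701,  0.702, -0.09 ,  0.09 ]), 'ft_force': array([ 0.155,  0.312, -0.519]), 'moment': array([-0.025,  0.021, -0.035]), 'gripper_width': np.float64(1.003)}
scene [0.466 0.076 0.016]
top [0.598 0.061 0.02 ]
wrist [0.194 0.641 0.001]
```

View pics/scene0.png

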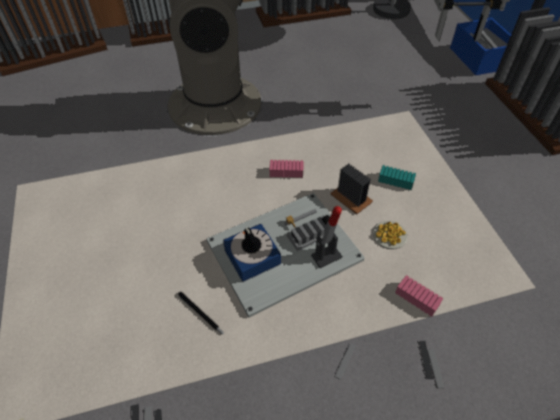

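View pics/top0.png

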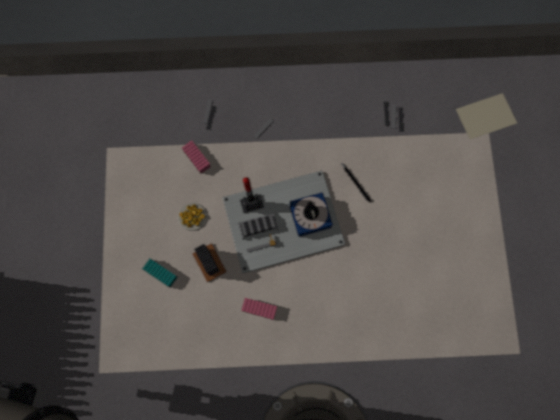

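The jig is at about (284,222) in the top picture. The red-handled clamp is at (249,190), the knob at (311,212), the steel stack at (258,227), and the pen at (357,183). Pink and teal look-alike stacks lie off the jig. Next I measure the jig pose.

```bash
python3 - <<'E'
from h import *
z=np.load('top0.npz');c={k:z[k] for k in('mtx','rvec','tvec')};p=z['p'];d=z['d'];W=cloud(c,d)
roi=np.zeros(d.shape,bool);roi[170:275,215:352]=1
print('table z',np.median(W[300:350,300:400,2]))
m=roi&(W[...,2]>0.009)
n,l,st,_=cv2.connectedComponentsWithStats(m.astype(np.uint8));k=1+np.argmax(st[1:,4]);m=l==k
hull=W[m]
low=m&(W[...,2]<0.022); 
r=cv2.minAreaRect(W[low][:,:2].astype(np.float32)*1000);print('plate rect',r,np.median(W[low][:,2]))
# blue pedestal
hsv=cv2.cvtColor(p,cv2.COLOR_RGB2HSV)
b=roi&(hsv[...,0]>100)&(hsv[...,0]<130)&(hsv[...,1]>120)
print('blue',b.sum())
b2=roi&(W[...,2]>0.05)&(W[...,2]<0.068)&(W[...,1]<0.06)
print('ped',cv2.minAreaRect(W[b2][:,:2].astype(np.float32)*1000),np.median(W[b2][:,2]))
red=roi&((hsv[...,0]<8)|(hsv[...,0]>172))&(hsv[...,1]>150)
print('red',red.sum(),np.round(W[red],3)[::6])
save('top0z.png',p[160:285,180:380],4)
for n in ('top','scene'):
  for nm in ('jig','stack','index_knob','clamp_arm','pen'):
    pass
E
```

```text
table z 0.0010518168633934324
plate rect ((569.7723388671875, 56.32776641845703), (225.06793212890625, 290.94122314453125), 13.437119483947754) 0.015393339061689479
blue 248
ped ((577.4338989257812, -18.73528289794922), (96.774658203125, 96.30241394042969), 13.325970649719238) 0.06096798232331649
red 54 [[0.639 0.144 0.197]
 [0.635 0.139 0.201]
 [0.631 0.146 0.199]
 [0.627 0.144 0.201]
 [0.627 0.14  0.195]
 [0.625 0.145 0.184]
 [0.624 0.143 0.179]
 [0.622 0.139 0.174]
 [0.621 0.142 0.161]]
```

View pics/top0z.png

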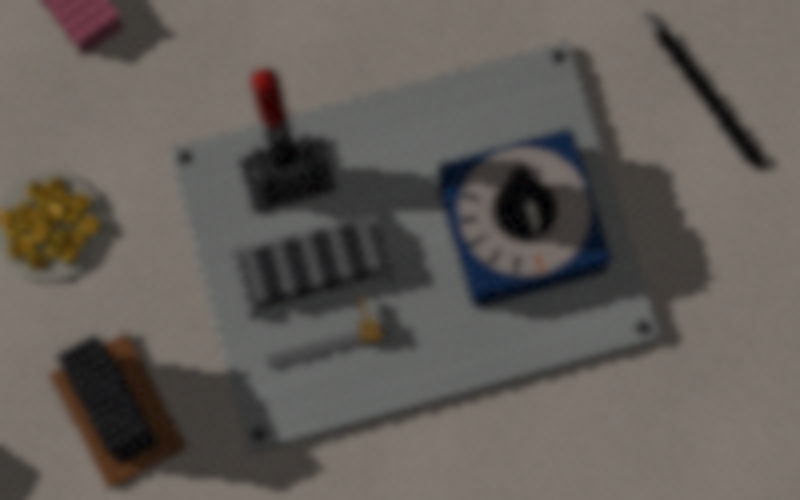

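```bash
cat >> h.py <<'E'
JO=np.array([0.5698,0.0563,0.]);JY=np.radians(13.4)
RJ=R.from_euler('z',JY)
def J(*p): return JO+RJ.apply(np.array(p)/1000)
def pose():
    s=status.sense();q=np.array(s['ee_rot']);return np.array(s['eef_pos']),R.from_quat(q[[1,2,3,0]]),s
E
python3 - <<'E'
from h import *
p,r,s=pose();print(np.round(r.as_matrix(),3))
for a in [(60,70,70),(60+17,70,168),(-10,-75,62)]:print(np.round(J(*a),4))
for n in ('scene','top'):
  c=eyes.get_calibration(n);
  im,d=eyes.camera(n)
  uv=proj(c,[J(110,145,15),J(-110,145,15),J(-110,-145,15),J(110,-145,15),J(77.4,70,168.5),J(83,70,202),J(-10,-75,102),J(-10,-75,62),J(60,70,70)])
  print(n,np.round(uv,0).tolist())
  im=cv2.resize(im,None,fx=4,fy=4,interpolation=cv2.INTER_CUBIC)
  for q in uv: cv2.circle(im,tuple(int(round((t+.5)*4)) for t in q),4,(0,255,0),1)
  x,y=(195,165) if n=='scene' else (205,165)
  save('ov_'+n+'.png',im[y*4:y*4+600,x*4:x*4+760])
  for nm in('clamp_arm','index_knob','stack'):
    for o in spotter.masks_of(n,nm):print(n,nm,round(o['score'],2),o['box'])
E
```

```text
[[ 0.968 -0.     0.252]
 [-0.252 -0.001  0.968]
 [ 0.    -1.    -0.001]]
[0.6119 0.1383 0.07  ]
[0.6285 0.1422 0.168 ]
[ 0.5775 -0.019   0.062 ]
scene [[365.0, 255.0], [313.0, 191.0], [206.0, 237.0], [248.0, 314.0], [334.0, 215.0], [338.0, 206.0], [250.0, 233.0], [251.0, 244.0], [326.0, 238.0]]
scene clamp_arm 0.82 [323.5, 203.2, 20.0, 40.9]
scene index_knob 0.55 [241.7, 229.3, 16.7, 22.8]
scene stack 0.95 [294.2, 220.8, 32.8, 22.9]
scene stack 0.91 [397.4, 277.2, 42.9, 37.1]
scene stack 0.78 [270.2, 158.6, 34.1, 16.6]
scene stack 0.66 [379.6, 163.8, 34.0, 25.6]
top [[221.0, 197.0], [242.0, 273.0], [345.0, 244.0], [321.0, 170.0], [247.0, 185.0], [245.0, 179.0], [311.0, 209.0], [310.0, 212.0], [251.0, 202.0]]
top clamp_arm 0.51 [242.8, 177.8, 14.9, 27.0]
top index_knob 0.5 [305.5, 204.2, 13.0, 14.2]
top stack 0.93 [142.1, 261.1, 33.9, 24.5]
top stack 0.71 [242.0, 215.6, 35.1, 20.6]
top stack 0.55 [181.6, 141.3, 28.8, 36.7]
top stack 0.43 [306.0, 203.3, 10.5, 15.9]
```

View pics/ov_scene.png

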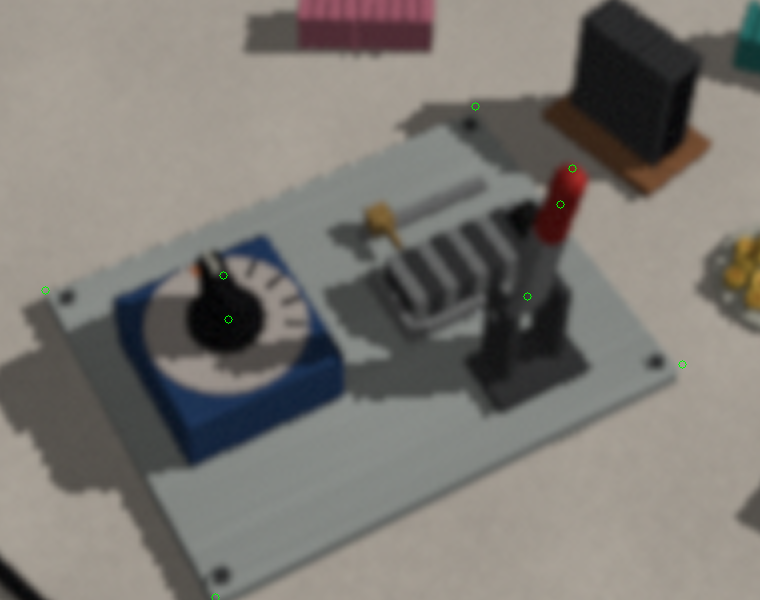

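View pics/ov_top.png

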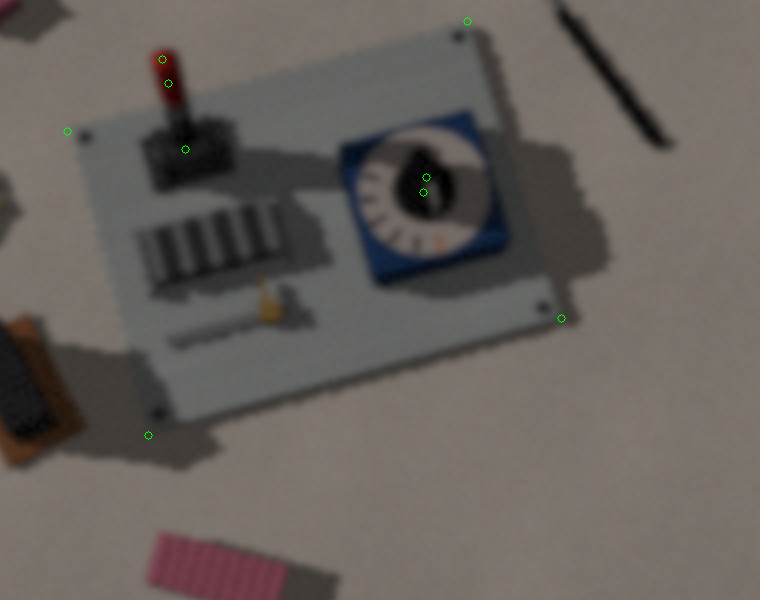

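The projections agree to about 2 mm. The jig centre is (0.570, 0.056) with a yaw of 13.4°. I'll close the fingers and move towards the clamp's +x side.

arm_command([
  {"claw": 0,"linear": [0.044,-0.004,-0.025],"rot": [0,0,0]},
  {"claw": 0,"linear": [0.044,-0.004,-0.025],"rot": [0,0,0]},
  {"claw": 0,"linear": [0.044,-0.004,-0.025],"rot": [0,0,0]},
  {"claw": 0,"linear": [0.044,-0.004,-0.025],"rot": [0,0,0]},
  {"claw": 0,"linear": [0.044,-0.004,-0.025],"rot": [0,0,0]},
  {"claw": 0,"linear": [0.044,-0.004,-0.025],"rot": [0,0,0]},
  {"claw": 0,"linear": [0.044,-0.004,-0.025],"rot": [0,0,0]},
  {"claw": 0,"linear": [0.044,-0.004,-0.025],"rot": [0,0,0]},
  {"claw": 0,"linear": [0.044,0,-0.025],"rot": [0,0,0]},
  {"claw": 0,"linear": [0.044,0,-0.025],"rot": [0,0,0]},
  {"claw": 0,"linear": [0.044,0,-0.025],"rot": [0,0,0]},
  {"claw": 0,"linear": [0,0,0],"rot": [0,0,0]},
], force=30)

```text
time_s: 2.05
eef_pos: [0.5716, 0.2613, 0.4367]
ee_rot: [-0.701, 0.702, -0.091, 0.092]
ft_force: [-0.2, 0.2, -0.0]
gripper_width: 0.004
```

```bash
cat >> h.py <<'E'
def rep(target=None,off=0.199):
    p,r,s=pose();print('t',s['time_s'],'pos',np.round(p,4),'q',np.round(s['joint_positions'],2),'w',round(s['gripper_width'],3),'F',np.round(s['ft_force'],1),'M',np.round(s['moment'],2))
    M=r.as_matrix();tip=p+off*M[:,1]
    print('yaw x',np.degrees(np.arctan2(M[1,0],M[0,0])),'down',np.round(M[:,1],3),'tip jig mm',np.round(RJ.inv().apply(tip-JO)*1000,1))
    if target is not None:
        print('tool-frame shift',np.round(r.inv().apply(J(*target)-tip),4))
E
python3 -c "
from h import *
rep((135,70,230))"
```

```text
t 2.05 pos [0.5716 0.2613 0.4367] q [-0.77  0.33  0.31  1.69 -0.11  1.13  0.88] w 0.004 F [-0.2  0.2 -0. ] M [ 0.03  0.03 -0.03]
yaw x -14.937267499473656 down [ 0.001 -0.001 -1.   ] tip jig mm [ 49.4 198.7 237.7]
tool-frame shift [ 0.1364  0.008  -0.0726]
```

arm_command([
  {"claw": 0,"linear": [0.0455,0,-0.0242],"rot": [0,0,0]},
  {"claw": 0,"linear": [0.0455,0,-0.0242],"rot": [0,0,0]},
  {"claw": 0,"linear": [0.0455,0,-0.0242],"rot": [0,0,0]},
  {"claw": 0,"linear": [0,0.015,0],"rot": [0,-7,0]},
  {"claw": 0,"linear": [0,0.015,0],"rot": [0,-7,0]},
  {"claw": 0,"linear": [0,0.02,0],"rot": [0,-7,0]},
  {"claw": 0,"linear": [0,0.02,0],"rot": [0,-7.3,0]},
  {"claw": 0,"linear": [0,0,0],"rot": [0,0,0]},
])

```text
time_s: 3.05
eef_pos: [0.6824, 0.1609, 0.3654]
ee_rot: [-0.702, 0.702, 0.083, -0.085]
ft_force: [0.6, -0.7, 0.1]
gripper_width: 0.003
```

```bash
python3 -c "
from h import *
rep((95,70,165))
c=eyes.get_calibration('wrist');p,d=eyes.camera('wrist');save('w1.png',p)
p,d=eyes.camera('scene');save('s1.png',p[150:300,180:400],3.6)"
```

```text
t 3.05 pos [0.6824 0.1609 0.3654] q [-0.48  0.51  0.22  1.58 -0.12  1.06  1.59] w 0.003 F [ 0.6 -0.7  0.1] M [ 0.02 -0.06  0.  ]
yaw x 13.699751005206542 down [-0.003 -0.    -1.   ] tip jig mm [133.3  75.7 166.4]
tool-frame shift [-0.0383  0.0015 -0.0055]
```

View pics/w1.png

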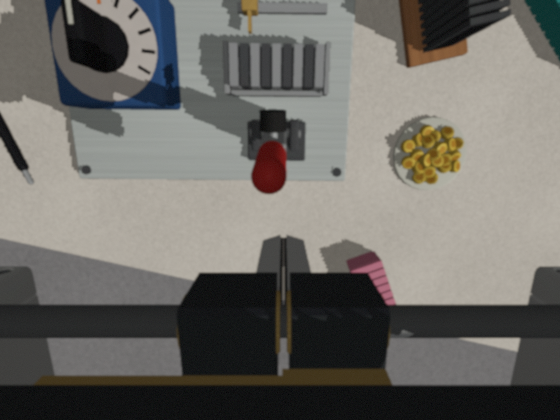

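View pics/s1.png

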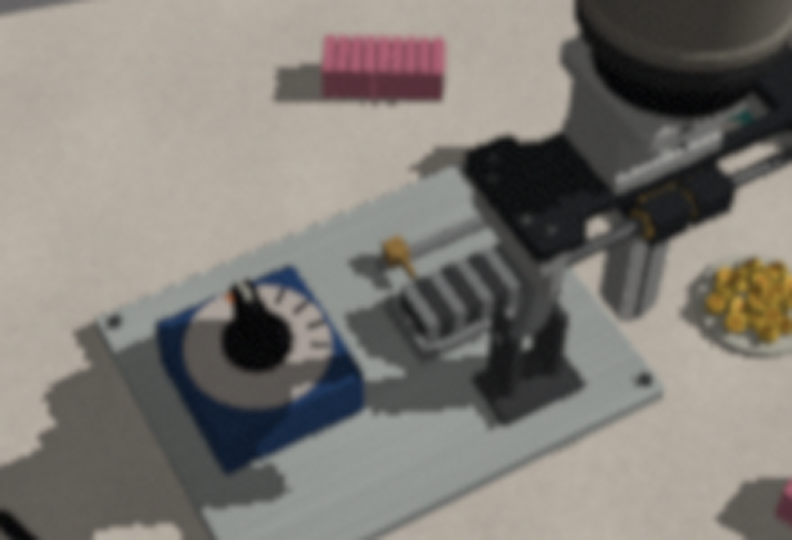

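arm_command([
  {"claw": 0,"linear": [-0.014,0,-0.0055],"rot": [0,0,0]},
  {"claw": 0,"linear": [-0.014,0,0],"rot": [0,0,0]},
  {"claw": 0,"linear": [-0.014,0,0],"rot": [0,0,0]},
  {"claw": 0,"linear": [-0.014,0,0],"rot": [0,0,0]},
  {"claw": 0,"linear": [-0.017,0.001,0],"rot": [0,0,0]},
  {"claw": 0,"linear": [-0.016,0.002,0],"rot": [0,0,0]},
  {"claw": 0,"linear": [-0.016,0.0055,0],"rot": [0,0,0]},
  {"claw": 0,"linear": [-0.015,0.008,0],"rot": [0,0,0]},
  {"claw": 0,"linear": [-0.013,0.011,0],"rot": [0,0,0]},
  {"claw": 0,"linear": [-0.011,0.013,0],"rot": [0,0,0]},
  {"claw": 0,"linear": [0,0,0],"rot": [0,0,0]},
])

```text
time_s: 4.53
eef_pos: [0.5432, 0.1207, 0.3255]
ee_rot: [-0.702, 0.702, 0.084, -0.085]
ft_force: [-1.0, -0.8, 0.1]
gripper_width: 0.005
```

```bash
python3 -c "
from h import *
rep((-25,70,95.5))
p,d=eyes.camera('wrist');save('w2.png',p)
p,d=eyes.camera('scene');save('s2.png',p[150:300,180:400],3.6)"
```

```text
t 4.525 pos [0.5432 0.1207 0.3255] q [-0.51  0.33  0.22  1.96 -0.09  0.87  1.56] w 0.005 F [-1.  -0.8  0.1] M [0.02 0.03 0.05]
yaw x 13.694517958070671 down [-0.002 -0.    -1.   ] tip jig mm [-11.3  68.8 126.5]
tool-frame shift [-0.0137  0.031   0.0013]
```

View pics/w2.png

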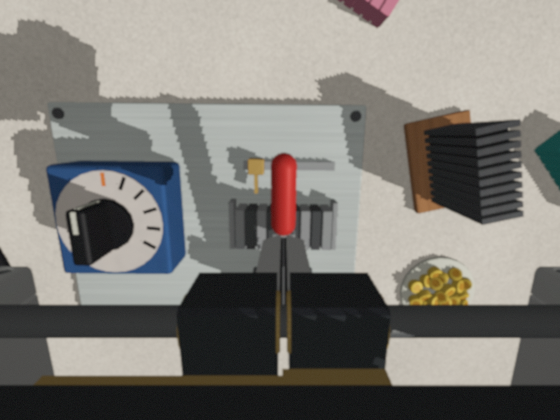

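View pics/s2.png

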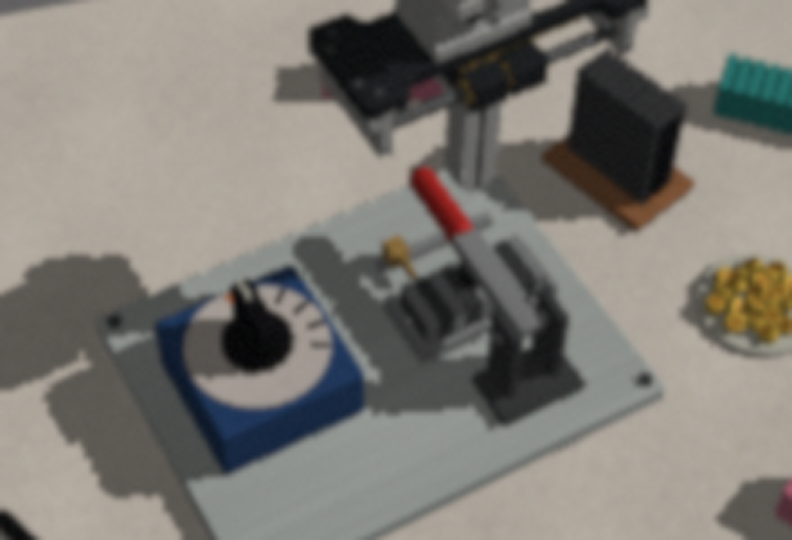

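```bash
python3 -c "
from h import *
p,r,s=pose()
for n in('wrist','scene'):
  c=eyes.get_calibration(n);p,d=eyes.camera(n);W=cloud(c,d)
  h=cv2.cvtColor(p,cv2.COLOR_RGB2HSV)
  m=((h[...,0]<6)|(h[...,0]>174))&(h[...,1]>170)&(d>0)
  Q=RJ.inv().apply(W[m]-JO)*1000
  Q=Q[(abs(Q[:,1]-70)<15)]
  o=np.argsort(Q[:,0]);print(n,len(Q));print(np.round(Q[o][::max(1,len(o)//14)],0).tolist())
"
```

```text
wrist 1280
[[-71.0, 68.0, 77.0], [-66.0, 68.0, 79.0], [-63.0, 67.0, 81.0], [-60.0, 73.0, 77.0], [-56.0, 61.0, 76.0], [-52.0, 66.0, 80.0], [-48.0, 69.0, 79.0], [-44.0, 67.0, 81.0], [-39.0, 62.0, 78.0], [-35.0, 68.0, 79.0], [-30.0, 69.0, 80.0], [-26.0, 65.0, 79.0], [-22.0, 64.0, 78.0], [-18.0, 74.0, 77.0], [-13.0, 68.0, 78.0]]
scene 98
[[-68.0, 69.0, 74.0], [-60.0, 70.0, 79.0], [-55.0, 62.0, 77.0], [-52.0, 63.0, 76.0], [-49.0, 66.0, 77.0], [-44.0, 61.0, 78.0], [-40.0, 64.0, 78.0], [-36.0, 61.0, 76.0], [-32.0, 67.0, 81.0], [-30.0, 70.0, 78.0], [-26.0, 71.0, 77.0], [-22.0, 69.0, 76.0], [-19.0, 61.0, 77.0], [-16.0, 65.0, 78.0]]
```

The clamp is level: the handle's top is at 79 mm in both cameras, and it is expected at 79, so it is locked. Next I move above the knob and open the fingers.

arm_command([
  {"claw": 0,"linear": [0,-0.02,0],"rot": [0,0,0]},
  {"claw": 0.03,"linear": [0,-0.02,-0.036],"rot": [0,0,0]},
  {"claw": 0.06,"linear": [0,-0.01,-0.036],"rot": [0,0,0]},
  {"claw": 0.06,"linear": [0,0,-0.036],"rot": [0,0,0]},
  {"claw": 0.06,"linear": [0,0,-0.036],"rot": [0,0,0]},
  {"claw": 0.06,"linear": [0,0,0],"rot": [0,0,0]},
])

```text
time_s: 5.48
eef_pos: [0.579, -0.0218, 0.3765]
ee_rot: [-0.702, 0.703, 0.083, -0.083]
ft_force: [-0.7, 1.4, 0.4]
gripper_width: 0.501
```

```bash
python3 -c "
from h import *
rep((-10,-75,74))
c=eyes.get_calibration('wrist');p,d=eyes.camera('wrist');save('w3.png',p);W=cloud(c,d)
Q=RJ.inv().apply(W.reshape(-1,3)-JO)*1000
Q=Q[(d.reshape(-1)>0)]
g=Q[(abs(Q[:,0]+10)<35)&(abs(Q[:,1]+75)<35)]
b=g[(g[:,2]>90)&(g[:,2]<108)];print('bar',len(b),b.mean(0),cv2.minAreaRect(b[:,:2].astype(np.float32)))
p4=Q[(abs(Q[:,2]-61)<4)&(abs(Q[:,0]+10)<60)&(abs(Q[:,1]+75)<60)];print('ped',cv2.minAreaRect(p4[:,:2].astype(np.float32)))
for o in spotter.masks_of('wrist','index_knob'):print(o['score'],o['box'])
"
```

```text
t 5.475 pos [ 0.579  -0.0218  0.3765] q [-0.31  0.3   0.29  1.87 -0.1   0.98  1.83] w 0.501 F [-0.7  1.4  0.4] M [0.06 0.11 0.02]
yaw x 13.459570843581945 down [ 0.001 -0.001 -1.   ] tip jig mm [ -9.1 -78.3 177.5]
tool-frame shift [-0.001   0.1035  0.0034]
bar 766 [-11.19426645 -77.32189735 102.2533254 ] ((-10.097698211669922, -77.01567077636719), (13.853278160095215, 41.890445709228516), 89.93617248535156)
ped ((-10.100406646728516, -77.13078308105469), (95.77276611328125, 94.57963562011719), 89.65670776367188)
0.62 [263.5, 185.2, 44.5, 53.9]
```

View pics/w3.png

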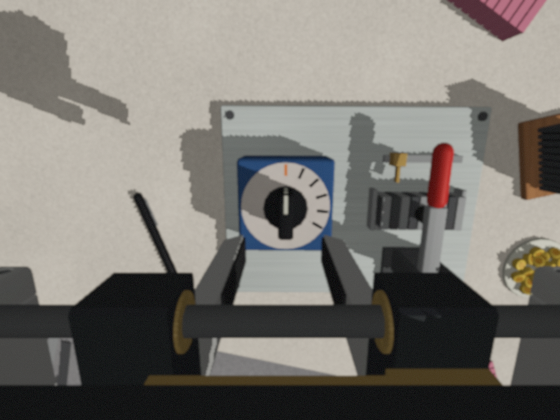

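The wrist view shows the knob at (286,207) with its pointer on the orange mark at (286,170). The bar measures 42 x 14 mm with its top at 102 mm, aligned with the jig. I'll descend with tips at about 75 mm.

arm_command([
  {"claw": 0.06,"linear": [-0.001,0.026,0.0023],"rot": [0,0,0]},
  {"claw": 0.06,"linear": [0,0.026,0],"rot": [0,0,0]},
  {"claw": 0.05,"linear": [0,0.026,0],"rot": [0,0,0]},
  {"claw": 0.05,"linear": [0,0.025,0],"rot": [0,0,0]},
  {"claw": 0.05,"linear": [0,0,0],"rot": [0,0,0]},
])

```text
time_s: 6.2
eef_pos: [0.5765, -0.0158, 0.2719]
ee_rot: [0.702, -0.702, -0.084, 0.086]
ft_force: [0.0, 0.0, 0.8]
gripper_width: 0.531
```

```bash
python3 -c "
from h import *
rep((-10,-76,74.5))
p,d=eyes.camera('wrist');save('w4.png',p)
p,d=eyes.camera('scene');save('s4.png',p[150:300,180:400],3.6)"
```

```text
t 6.2 pos [ 0.5765 -0.0158  0.2719] q [-0.29  0.43  0.26  1.95 -0.15  0.78  1.87] w 0.531 F [0.  0.  0.8] M [ 0.01 -0.02 -0.01]
yaw x 13.788039638769213 down [-0.003 -0.    -1.   ] tip jig mm [-10.7 -71.6  72.9]
tool-frame shift [ 0.0007 -0.0016 -0.0044]
```

View pics/w4.png

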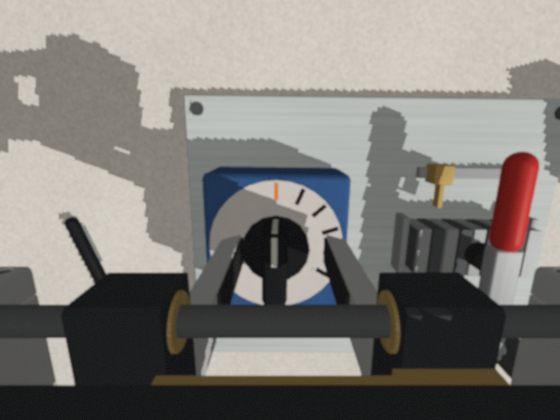

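View pics/s4.png

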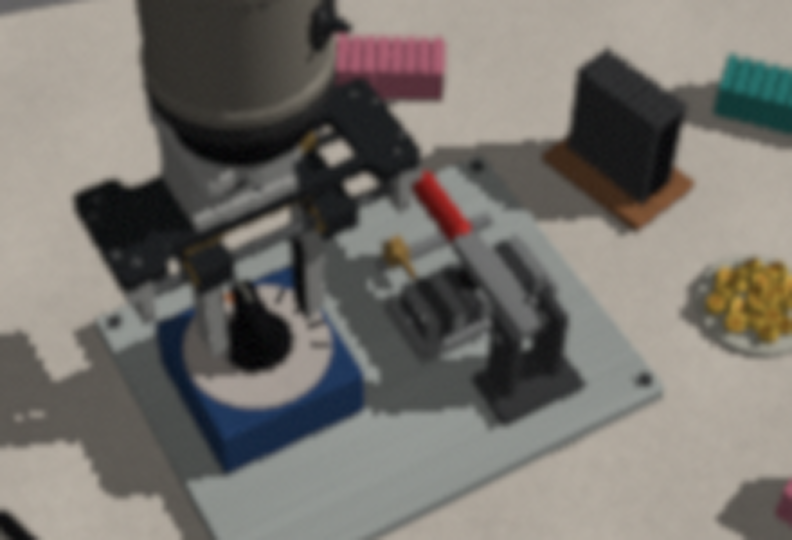

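arm_command([
  {"claw": 0.05,"linear": [0.0005,-0.0015,-0.0044],"rot": [0,0,0]},
  {"claw": 0.0,"linear": [0,0,0],"rot": [0,0,0]},
  {"claw": 0.0,"linear": [0,0,0],"rot": [0,0,0]},
  {"claw": 0.0,"linear": [0,0,0],"rot": [0,0,0]},
  {"claw": 0.0,"linear": [0,0,0],"rot": [0,0,0]},
], force=40)

```text
time_s: 6.92
eef_pos: [0.5784, -0.0207, 0.2747]
ee_rot: [0.702, -0.702, -0.084, 0.085]
ft_force: [-6.6, 17.8, 7.9]
gripper_width: 0.148
```

```bash
python3 -c "
from h import *
rep((-10,-76,74.5))"
```

```text
t 6.925 pos [ 0.5784 -0.0207  0.2747] q [-0.28  0.43  0.26  1.95 -0.15  0.78  1.88] w 0.148 F [-6.6 17.8  7.9] M [4.08 1.55 0.09]
yaw x 13.710775539486962 down [-0.     0.001 -1.   ] tip jig mm [ -9.6 -76.7  75.7]
tool-frame shift [-0.0004  0.0012  0.0007]
```

arm_command([
  {"claw": 0.0,"linear": [0,0,0.001],"rot": [0,0,0]},
  {"claw": 0.0,"linear": [0,0,0],"rot": [0,0,0]},
])

```text
time_s: 7.18
eef_pos: [0.5782, -0.0203, 0.2747]
ee_rot: [-0.702, 0.702, 0.084, -0.084]
ft_force: [-1.0, -0.7, 1.8]
gripper_width: 0.143
```

```bash
python3 -c "
from h import *
rep()"
```

```text
t 7.175 pos [ 0.5782 -0.0203  0.2747] q [-0.28  0.43  0.26  1.95 -0.15  0.78  1.87] w 0.143 F [-1.  -0.7  1.8] M [-0.23  0.16 -0.03]
yaw x 13.693386972318752 down [-0. -0. -1.] tip jig mm [ -9.6 -76.5  75.7]
```

Force is now near zero, so the grip is centred. I'll turn to the first stop.

arm_command([
  {"claw": 0.0,"linear": [0,0,0],"rot": [0,4,0]},
  {"claw": 0.0,"linear": [0,0,0],"rot": [0,4,0]},
  {"claw": 0.0,"linear": [0,0,0],"rot": [0,4,0]},
  {"claw": 0.0,"linear": [0,0,0],"rot": [0,4,0]},
  {"claw": 0.0,"linear": [0,0,0],"rot": [0,4,0]},
  {"claw": 0.0,"linear": [0,0,0],"rot": [0,4,0]},
  {"claw": 0.0,"linear": [0,0,0],"rot": [0,0,0]},
  {"claw": 0.0,"linear": [0,0,0],"rot": [0,0,0]},
])

```text
time_s: 8.18
eef_pos: [0.5783, -0.0199, 0.2747]
ee_rot: [0.704, -0.704, 0.063, -0.063]
ft_force: [-1.2, 1.3, 3.9]
gripper_width: 0.145
```

```bash
python3 -c "
from h import *
rep()
p,d=eyes.camera('wrist');save('w5.png',p)
p,d=eyes.camera('scene');save('s5.png',p[150:300,180:400],3.6)"
```

```text
t 8.175 pos [ 0.5783 -0.0199  0.2747] q [-0.36  0.44  0.36  1.95 -0.22  0.78  1.52] w 0.145 F [-1.2  1.3  3.9] M [0.56 0.43 0.04]
yaw x -10.190945222179613 down [-0.  0. -1.] tip jig mm [ -9.4 -76.1  75.7]
```

View pics/w5.png

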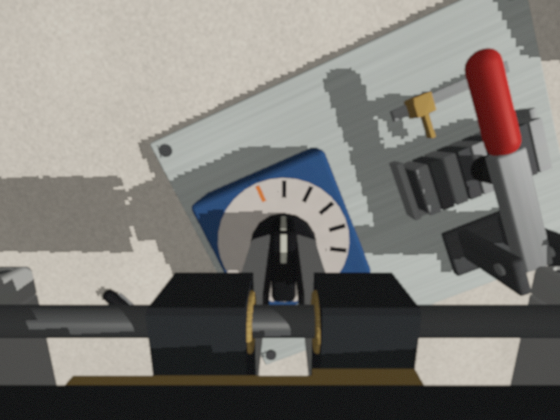

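View pics/s5.png

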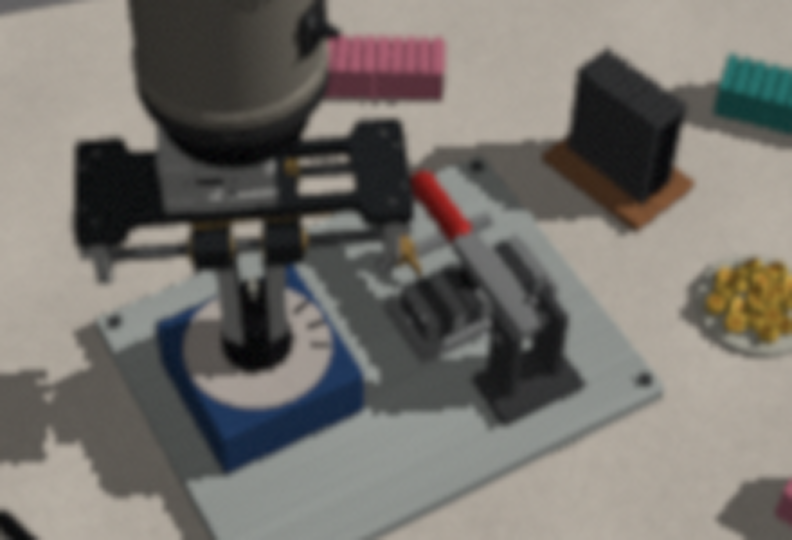

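The pointer at (283,240) lines up with the first black mark (284,188), and the orange mark is one place to the left at (262,193). I'll turn to the second stop.

arm_command([
  {"claw": 0.0,"linear": [0,0,0],"rot": [0,4,0]},
  {"claw": 0.0,"linear": [0,0,0],"rot": [0,4,0]},
  {"claw": 0.0,"linear": [0,0,0],"rot": [0,4,0]},
  {"claw": 0.0,"linear": [0,0,0],"rot": [0,4,0]},
  {"claw": 0.0,"linear": [0,0,0],"rot": [0,4,0]},
  {"claw": 0.0,"linear": [0,0,0],"rot": [0,4,0]},
  {"claw": 0.0,"linear": [0,0,0],"rot": [0,0,0]},
  {"claw": 0.0,"linear": [0,0,0],"rot": [0,0,0]},
])

```text
time_s: 9.28
eef_pos: [0.5784, -0.0196, 0.2747]
ee_rot: [0.676, -0.676, 0.208, -0.208]
ft_force: [-0.2, 5.9, 3.5]
gripper_width: 0.145
```

```bash
python3 -c "
from h import *
rep()
p,d=eyes.camera('wrist');save('w6.png',p)"
```

```text
t 9.275 pos [ 0.5784 -0.0196  0.2747] q [-0.44  0.46  0.47  1.96 -0.29  0.79  1.16] w 0.145 F [-0.2  5.9  3.5] M [1.29 0.12 0.04]
yaw x -34.16610675038623 down [ 0.     0.001 -1.   ] tip jig mm [ -9.2 -75.7  75.7]
```

View pics/w6.png

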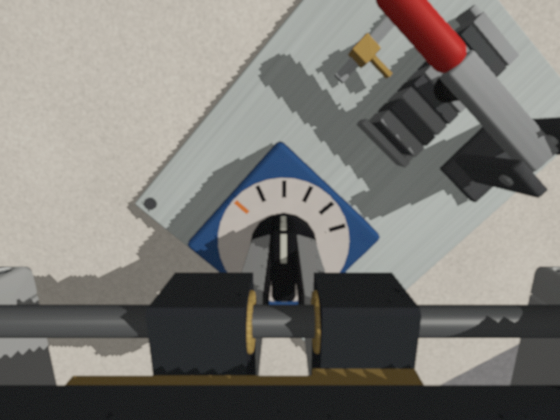

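Second mark (284,188) reached, with orange two places to the left. I'll turn to the third stop, stopping a touch short and then trimming.

arm_command([
  {"claw": 0.0,"linear": [0,0,0],"rot": [0,4,0]},
  {"claw": 0.0,"linear": [0,0,0],"rot": [0,4,0]},
  {"claw": 0.0,"linear": [0,0,0],"rot": [0,4,0]},
  {"claw": 0.0,"linear": [0,0,0],"rot": [0,4,0]},
  {"claw": 0.0,"linear": [0,0,0],"rot": [0,4,0]},
  {"claw": 0.0,"linear": [0,0,0],"rot": [0,3,0]},
  {"claw": 0.0,"linear": [0,0,0],"rot": [0,0.7,0]},
  {"claw": 0.0,"linear": [0,0,0],"rot": [0,0,0]},
  {"claw": 0.0,"linear": [0,0,0],"rot": [0,0,0]},
])

```text
time_s: 10.45
eef_pos: [0.5786, -0.0193, 0.2747]
ee_rot: [0.619, -0.619, 0.342, -0.342]
ft_force: [1.5, 6.4, 1.3]
gripper_width: 0.145
```

```bash
python3 -c "
from h import *
rep()
c=eyes.get_calibration('wrist');p,d=eyes.camera('wrist');save('w7.png',p);W=cloud(c,d)
h=cv2.cvtColor(p,cv2.COLOR_RGB2HSV)
Q=RJ.inv().apply(W.reshape(-1,3)-JO).reshape(W.shape)*1000
m=(d>0)&(h[...,0]>12)&(h[...,0]<28)&(h[...,1]>110)&(Q[...,2]>28)&(Q[...,2]<40)&(abs(Q[...,0]+55)<25)
print('gauge',m.sum(),np.round(np.median(Q[m],0),1))
p,d=eyes.camera('top');save('t7.png',p[160:285,180:380],4)"
```

```text
t 10.45 pos [ 0.5786 -0.0193  0.2747] q [-0.52  0.48  0.57  1.96 -0.36  0.8   0.81] w 0.145 F [1.5 6.4 1.3] M [ 1.61 -0.32  0.06]
yaw x -57.85030277825705 down [ 0.001  0.001 -1.   ] tip jig mm [ -8.8 -75.5  75.7]
gauge 666 [-51.2  56.4  34.6]
```

View pics/w7.png

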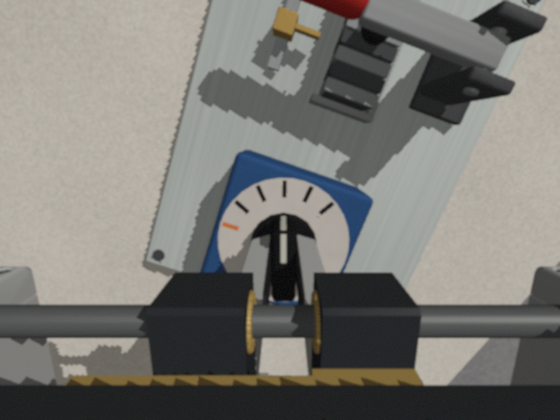

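The pointer is on the third black mark (284,188), with orange three places to the left at (230,226). I'll trim by 0.4° and verify.

arm_command([
  {"claw": 0.0,"linear": [0,0,0],"rot": [0,0.4,0]},
  {"claw": 0.0,"linear": [0,0,0],"rot": [0,0,0]},
  {"claw": 0.0,"linear": [0,0,0],"rot": [0,0,0]},
])

```text
time_s: 10.92
eef_pos: [0.5786, -0.0193, 0.2747]
ee_rot: [0.618, -0.617, 0.344, -0.344]
ft_force: [0.8, 6.9, 1.7]
gripper_width: 0.149
```

```bash
python3 -c "
from h import *
rep()
c=eyes.get_calibration('wrist');p,d=eyes.camera('wrist');save('w8.png',p[140:300,200:370],4.5//1 and 3.7)
def g(p,d,c,n):
  W=cloud(c,d);h=cv2.cvtColor(p,cv2.COLOR_RGB2HSV)
  Q=RJ.inv().apply(W.reshape(-1,3)-JO).reshape(W.shape)*1000
  m=(d>0)&(h[...,0]>12)&(h[...,0]<28)&(h[...,1]>90)&(Q[...,2]>22)&(Q[...,2]<42)&(abs(Q[...,0]+55)<12)&(abs(Q[...,1]-55)<30)
  print(n,m.sum(),np.round(np.median(Q[m],0),1))
z=np.load('top0.npz');g(z['p'],z['d'],z,'top home');z=np.load('scene0.npz');g(z['p'],z['d'],z,'scene home')
ct=eyes.get_calibration('top');pt,dt=eyes.camera('top');save('t8.png',pt[160:285,180:380],4);g(pt,dt,ct,'top now')
cs=eyes.get_calibration('scene');ps,ds=eyes.camera('scene');save('s8.png',ps[150:300,180:400],3.6);g(ps,ds,cs,'scene now');g(p,d,c,'wrist now')
"
```

```text
t 10.925 pos [ 0.5786 -0.0193  0.2747] q [-0.52  0.48  0.58  1.96 -0.36  0.8   0.81] w 0.149 F [0.8 6.9 1.7] M [ 1.68 -0.28  0.06]
yaw x -58.24996367642432 down [ 0.001  0.001 -1.   ] tip jig mm [ -8.8 -75.5  75.7]
top home 25 [-55.3  44.7  34. ]
scene home 35 [-49.5  41.5  33. ]
top now 0 [nan nan nan]
scene now 30 [-47.7  57.6  32.8]
wrist now 615 [-52.8  56.2  34.7]
  return _methods._mean(a, axis=axis, dtype=dtype,
  ret = um.true_divide(
```

View pics/w8.png

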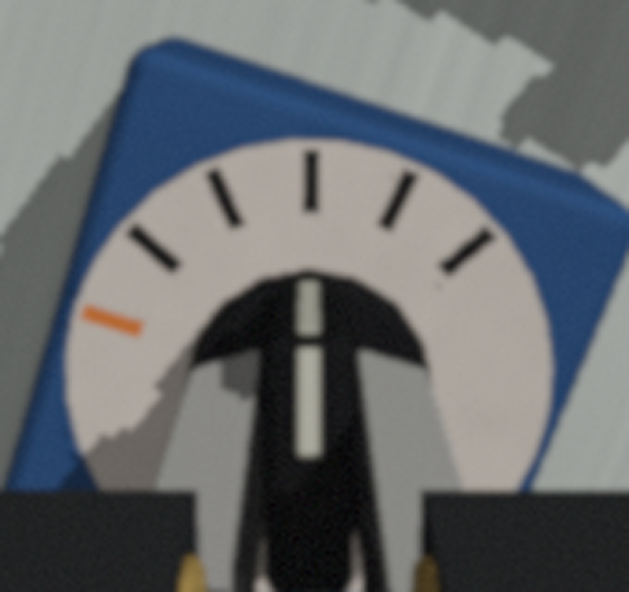

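View pics/s8.png

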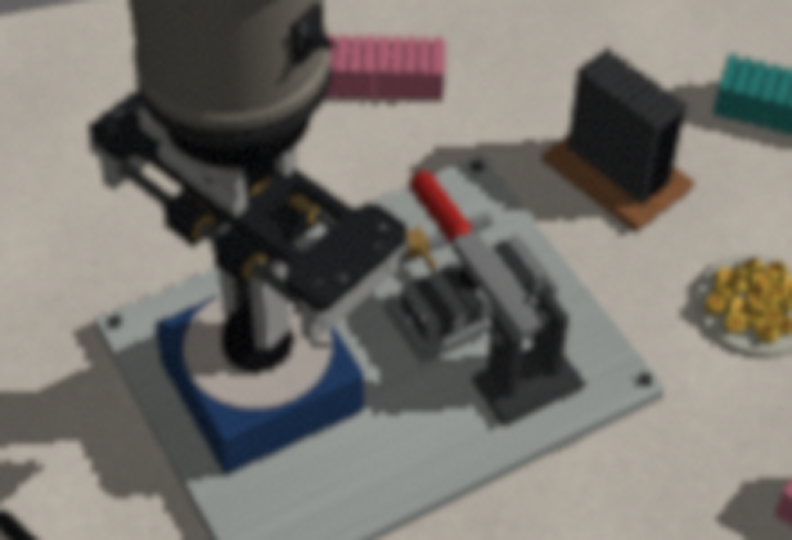

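The pointer is exactly on the third mark, the gauge finger has moved about 16 mm (15 expected), and the clamp is still shut. I'll hand in now while holding.

```bash
python3 -c "
from h import *
print(workorder.finish_job());rep()"
```

```text
the job is handed in; nothing more can be done
None
the job is handed in; nothing more can be done
```

The clamp is locked on the steel stack, and the knob is at the third stop, still gripped with 40 N when I handed the job in at about 11 s.

- **Clamp:** I pushed the red handle over centre with the closed fingers and the spring drove it shut. The wrist and scene cameras both put the handle's top level, at about 79 mm, which is where it should be when locked. It still looked closed in the last scene picture.
- **Knob:** I gripped the bar at its home mark and turned it clockwise 24° at a time, checking the pointer against the mark at each stop. It ended at 71.9°, where the third stop is 72°. The pointer was exactly on the third black mark and never went past it.
- **Gauge finger:** the scene camera showed it move about 16 mm, where 15 mm is expected for three stops.
- **Checks that failed or disagreed:**
  - The top camera could not see the gauge finger at the end, so it gave no reading.
  - The wrist camera put the knob and pedestal about 2 mm off the top camera's fit. I re-centred the grip by the wrist force before turning.
  - About 7 N of sideways force remained at the wrist while holding.
- **Pen, dish and rack:** I did not touch them.

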